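# Nest three dust-filter trays on one hook

### The arm

A 6-joint arm with a two-finger parallel gripper is mounted at the origin on the work surface. World frame = base frame: x ahead of the robot, y to its left, z up, the work surface at z = 0. Lengths are in m, angles in rad, forces in N, time in s.
With the tool pointing down it reaches from about 0.225 to 0.725 m from the base axis. Payload 3.1 kg.
Tool frame: the origin (TCP) lies between the finger pads; the fingertips stand 8 mm ahead of it and the grasp point (between the pads) lies 11 mm behind it; z points along the fingers, y is the line along which they close (so a half turn about z gives the same grasp; the last joint's range is limited). The gripper opens to 85 mm and grips with 20 to 120 N. Pads are 22 mm wide; open, the fingers measure 114 mm over their backs; the gripper's body (76 mm by 85 mm) begins 54 mm behind the grasp point. The pads swing forward as they close: fully open they stand 13 mm farther back than shut.
Start: joints at [1.141, 0.048, 0.099, 1.622, 0, 1.443], TCP at [0.156, 0.501, 0.239] pointing down, gripper open.
Joint ranges: [-2.91, 2.91], [-0.99, 1.94], [-1.21, 1.42], [-2.12, 2.29], [-1.49, 1.47], [-3.14, 3.14]. Speed limits (rad/s): [2.79, 2.79, 3.14, 3.14, 3.14, 3.14].

### API

Orientations are given as a 3x3 rotation matrix whose columns are the frame's x, y, z axes.
In Python, from station import bot gives the robot as it stands. The module is installed in compiled form; this text tells all that it offers.
- The arm moves only by the tool carry_out, never from a script. Its argument "motion" is a list of rows, each a list of 2 entries, a list of its own where there are three numbers: the shift along the tool's x, y, z in cm, then the turn, a rotation vector about the tool's x, y, z in rad. In form: [[[tx, ty, tz], [wx, wy, wz]], ...]. A call has 1 to 12 rows; each row is the pose to reach, as a shift and turn from the pose commanded when the call began, along the tool's axes at that moment; what a row does not reach only later rows make up. A row lasts 1/8 s, in which the tool goes at most 62.5 mm and 10.7 degrees, less where a joint would pass 70% of its speed; a pose out of reach is approached as far as the arm can. A call with a gripper value outside its range is refused whole. "grip" is the closure, from -1 (fully open) to 1 (shut), set as the call begins (left out, the last holds). The fingers move at their own pace and stop on an object; the grip force is fixed at half the most. Time passes only in rows, so rows that repeat a pose let the fingers close. It gives the time, the measured TCP pose, the force, the opening and the grip force at its end, in the units of the state.
- bot.observe(): the state, without advancing time (a new reading comes with each control period).
- bot.capture(name): name is "side" or "top" or "wrist"; returns a dict with "color" (480x640x3 uint8, blue, green, red), "z_map" (480x640 float32, m along the optical axis (not along the pixel's ray), 0 where there is no reading), "K" (3x3 intrinsics, pixels), "dist_coeffs" ([k1, k2, p1, p2, k3] as OpenCV has them; the pictures are not rectified), "R" (3x3) and "t" (3): a world point X has camera coordinates R X + t. Camera axes: x right, y down, z forward; pixel columns grow to the right and rows downward; lengths in m; the calibration is good to about 2 mm. A picture is of the moment at which its call begins.
- bot.job_done(): hands the job in; it is judged then, once.
The state is a dict: "time": time; "joint_pos": joint angles; "joint_velocities": joint speeds; "tau": joint torques, N m; "ee_pos": TCP position; "ee_rot": TCP orientation; "force": force on the tool from outside, world axes, zero at the start; "torque": the same for the moment, N m; "finger_gap": finger opening in m; "gripper_force": force on a finger pad.
Only numpy, scipy, OpenCV 4.12 (cv2) and the standard library are available. Lean on these libraries where they do the work, as an engineer would, in place of code of your own. Each camera call takes 0.05 s, during which the arm holds its last target. There are 200 camera calls.

### The job

Hang the three dust-filter trays by the eyes in their handles on the hook's arm, largest first, then medium, then small, open sides facing out towards the tip so that each smaller one nests in the one behind. While you still hold it and with its eye set down gently on the arm, slide each tray along until it bears on what is behind it (the rubber stop for the large one, the previous tray's handle for the others) and press it home with a steady push of about 8 N for half a second, never more than 18 N; then let go. Leave the trays hanging still, handles face to face, and do not disturb the other things on the desk.

Things in the scene. Friction and masses are not known exactly. Their poses are not given: they have to be found in the camera images.
- hook: fixed hook stand: dark foot plate 110 x 120 x 14 mm (reaching 35 mm to -x), aluminium post 20 mm thick, 240 mm tall, one level arm from the post along the stand's -x. Origin: on the desk, on the post's axis; z up; yaw -0.25 to 0.25
- bumper (a joint): squeeze of the rubber stop on the arm in m: 0 free, 0.001 at 4 N, 0.002 at 8 N; reading no finer than the noise, and it does not tell where the stop is
- hook_mid (a point): on the centre line of the hook's level steel arm, 120 mm from the post's axis. The arm is polished (friction about 0.2), 10 mm thick, its centre line 215 mm above the desk, straight to 180 mm from the post's axis, where the end turns up
- hook_tip (a point): centre of the round upturned end (radius 5 mm) of the arm: 188 mm from the post's axis, 227 mm above the desk (so the end's top is at 232 and its far side at 193 mm)
- hook_root (a point): arm's centre line on the post's axis. Near here a red collar (26 mm wide) with a black rubber disc (40 mm wide, 8 mm thick) on its outer side is clamped on the arm: the trays' stop. The disc's outer face is anywhere from 32 to 64 mm from this point, not measured: feel for it. The rubber gives 0.25 mm per N and springs back slowly; the collar does not slip
- large: large dust-filter tray: square 130 mm black mesh panel in a white frame, lips on sides and bottom, open front and top, white handle above. Stands upright on the desk. Origin: bottom, in the handle's mid plane; z up, -x open front. Panel back x=+15, lips to x=-27. Handle 30 thick (x -15 to 15), 44 wide, from the panel up to z=152; hung, the arm's centre line is at z=158 mm. 170 g +-30 %
- medium: medium dust-filter tray: square 100 mm black mesh panel in a white frame, lips on sides and bottom, open front and top, white handle above. Stands upright on the desk. Origin: bottom, in the handle's mid plane; z up, -x open front. Panel back x=+15, lips to x=-27. Handle 30 thick (x -15 to 15), 44 wide, from the panel up to z=137; hung, the arm's centre line is at z=143 mm. 130 g +-30 %
- small: small dust-filter tray: square 72 mm black mesh panel in a white frame, lips on sides and bottom, open front and top, white handle above. Stands upright on the desk. Origin: bottom, in the handle's mid plane; z up, -x open front. Panel back x=+15, lips to x=-27. Handle 30 thick (x -15 to 15), 44 wide, from the panel up to z=123; hung, the arm's centre line is at z=129 mm. 100 g +-30 %
- large_grip (a point): large tray's orange grip block, 30 (x) by 24 (y) mm, z=166 to 202 mm in the tray's frame; this point: its axis, z=189. Pinch across the tray's y. The eye below it goes through along x: 26 mm wide, floor at z=128, straight sides to z=152, then a 45 degree pointed roof, peak z=165
- medium_grip (a point): medium tray's orange grip block, 30 (x) by 24 (y) mm, z=151 to 187 mm in the tray's frame; this point: its axis, z=174. Pinch across the tray's y. The eye below it goes through along x: 26 mm wide, floor at z=113, straight sides to z=137, then a 45 degree pointed roof, peak z=150
- small_grip (a point): small tray's orange grip block, 30 (x) by 24 (y) mm, z=137 to 173 mm in the tray's frame; this point: its axis, z=160. Pinch across the tray's y. The eye below it goes through along x: 26 mm wide, floor at z=99, straight sides to z=123, then a 45 degree pointed roof, peak z=136
- large_front (a point): on the large tray: middle of the front (-x, open side) face of its handle, at the height of the arm's centre line when hung (x = -15, z = 158 mm in the tray's frame)
- medium_back (a point): on the medium tray: same height point on the back (+x) face of its handle (x = +15, z = 143 mm in the tray's frame)
- medium_front (a point): on the medium tray: the same on the front face of its handle (x = -15, z = 143 mm)
- small_back (a point): on the small tray: the same on the back face of its handle (x = +15, z = 129 mm in the tray's frame)
- mug: blue mug, bystander, 80 mm wide, 95 mm tall, origin at the centre of its underside, handle to +y
- mouse: black computer mouse, bystander, 105 x 62 x 33 mm, origin at the centre of its underside
- screwdriver: screwdriver lying flat, bystander, origin near its middle, lies along its x
- jar: pale jar with blue cap, bystander, 64 mm wide, 80 mm tall, origin at the centre of its underside
- tester: yellow handheld tester, bystander, 150 x 75 x 30 mm, origin at the centre of its underside
Not all that is in view belongs to the job. Leave any pink look-alike of the medium alone. Leave any green look-alike of the small alone.

How it is judged:
On the way, in this order (a step that is already met when the one before it is completed fails the run):
1. the large tray's eye rests on the arm and the tray is pressed home against the rubber stop, squeezing it by more than 0.6 mm for 0.2 s (x of large_front in the frame of hook between -0.175 and -0.02 m and y of large_front in the frame of hook between -0.006 and 0.006 m and z of large_front in the frame of hook between 0.211 and 0.219 m and value of joint bumper above 0.0006 m), for 0.2 s.
2. the medium tray's eye rests on the arm and its handle is pressed against the front of the large tray's handle, with more than 3 N, and through it on the stop (squeezed more than 0.3 mm), for 0.2 s (x of large_front in the frame of hook between -0.175 and -0.02 m and y of large_front in the frame of hook between -0.006 and 0.006 m and z of large_front in the frame of hook between 0.211 and 0.219 m and x of medium_back in the frame of hook between -0.175 and -0.02 m and y of medium_back in the frame of hook between -0.006 and 0.006 m and z of medium_back in the frame of hook between 0.211 and 0.219 m and distance between large_front and medium_back below 0.006 m and contact force between medium and large above 3 N and value of joint bumper above 0.0003 m), for 0.2 s.
3. the small tray's eye rests on the arm and its handle is pressed against the front of the medium tray's, with more than 3 N, and through both on the stop (squeezed more than 0.3 mm), for 0.2 s (all of step 2 and x of small_back in the frame of hook between -0.175 and -0.02 m and y of small_back in the frame of hook between -0.006 and 0.006 m and z of small_back in the frame of hook between 0.211 and 0.219 m and distance between medium_front and small_back below 0.006 m and contact force between small and medium above 3 N), for 0.2 s.
At the end, for the whole second after the job is handed in: All three trays hang still and released on the arm, upright and square to it (0.2 rad), centred within 6 mm sideways and 4 mm in height; large nearest the post, then medium, then small, open sides out, facing handle points less than 6 mm apart (x of large_front in the frame of hook between -0.175 and -0.02 m and y of large_front in the frame of hook between -0.006 and 0.006 m and z of large_front in the frame of hook between 0.211 and 0.219 m and x of medium_back in the frame of hook between -0.175 and -0.02 m and y of medium_back in the frame of hook between -0.006 and 0.006 m and z of medium_back in the frame of hook between 0.211 and 0.219 m and x of small_back in the frame of hook between -0.175 and -0.02 m and y of small_back in the frame of hook between -0.006 and 0.006 m and z of small_back in the frame of hook between 0.211 and 0.219 m and distance between large_front and medium_back below 0.006 m and distance between medium_front and small_back below 0.006 m and angle between the x axis of each of large, medium, small and the x axis of hook, either way round below 0.2 rad and angle between the z axis of each of large, medium, small and the z axis of hook, either way round below 0.2 rad and linear speed of each of large, medium, small below 0.03 m/s); the robot touches nothing.
It fails at once if the rubber stop is squeezed with more than 18 N (4.5 mm) (value of joint bumper above 0.0045 m).
It fails at once if the hook is struck or loaded with more than 45 N (contact force between anything else and hook above 45 N).
It fails at once if the medium against the large tray is pressed with more than 18 N (contact force between medium and large above 18 N).
It fails at once if the small against the medium tray is pressed with more than 18 N (contact force between small and medium above 18 N).
It fails at once if a bystander (mug, mouse, screwdriver, jar, tester) is moved more than 25 mm (distance of any of mug, mouse, screwdriver, jar, tester from where it was at the start of the episode above 0.025 m).
It also fails if it takes over 72 s, if anything falls off the work surface, if the arm or the gripper's body presses on something with over 40 N, if the wrist force passes 120 N, or if a joint passes its speed limit or range.

## Working session

There is one attempt and no reset: what is moved stays moved. The work goes in short steps, Python scripts to look and compute and a tool call to move; the robot and the scene stay as the last step left them, time stands still between calls to the robot, and variables do not carry over. Pictures are saved under pics/ and viewed, at most 12 in all, crops included, and the job is handed in when it is done.

Besides the shell and the picture viewer there is one more tool, called after "Request:" as name(argument=value, ...) on one line, values as JSON. carry_out: Moves the arm, as the interface text tells. Its arguments: {"type":"object","properties":{"motion":{"type":"array"},"grip":{"type":"number"}},"required":["motion"]}

```bash
mkdir -p pics
python3 - <<'E'
from station import bot
import cv2,numpy as np,pickle
d={n:bot.capture(n) for n in("side","top")}
pickle.dump(d,open("c0.pkl","wb"))
for n in d: cv2.imwrite(f"pics/{n}0.png",d[n]["color"]); print(n,d[n]["K"].round(1).tolist(),d[n]["R"].round(3).tolist(),d[n]["t"].round(3).tolist(),d[n]["dist_coeffs"])
s=bot.observe();print({k:np.round(v,3).tolist() for k,v in s.items()})
E
```

```text
side [[475.8, 0.0, 316.7], [0.0, 475.8, 245.9], [0.0, 0.0, 1.0]] [[0.871, -0.492, 0.0], [-0.323, -0.572, -0.753], [0.371, 0.656, -0.657]] [-0.467, 0.281, 1.109] [-0.02328237  0.          0.          0.          0.        ]
top [[550.7, 0.0, 300.4], [0.0, 550.7, 253.9], [0.0, 0.0, 1.0]] [[-0.013, -1.0, 0.024], [-0.99, 0.009, -0.143], [0.142, -0.026, -0.989]] [-0.004, 0.519, 1.385] [-0.051624  0.        0.        0.        0.      ]
{'time': 0.1, 'joint_pos': [1.141, 0.049, 0.098, 1.622, -0.0, 1.443], 'joint_velocities': [0.0, -0.002, 0.006, -0.001, 0.001, -0.001], 'tau': [0.003, -33.985, 32.093, 0.016, -0.0, 0.0], 'ee_pos': [0.156, 0.501, 0.238], 'ee_rot': [[-0.955, 0.297, -0.001], [0.297, 0.955, -0.002], [0.0, -0.002, -1.0]], 'force': [-0.437, 0.358, -0.648], 'torque': [-0.03, 0.017, 0.033], 'gripper_force': 0.0, 'finger_gap': 0.085}
```

View pics/side0.png

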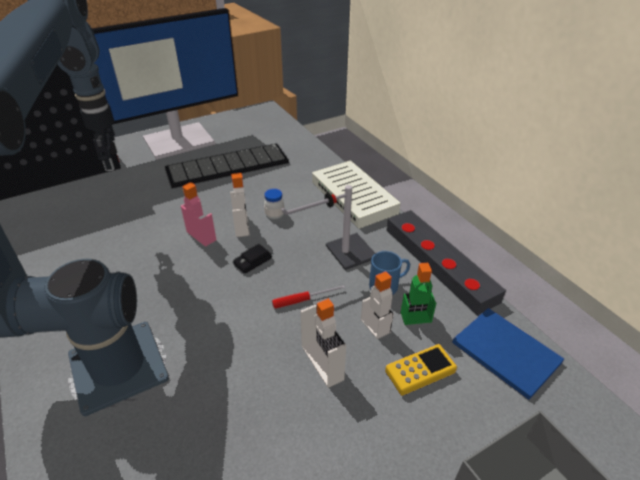

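View pics/top0.png

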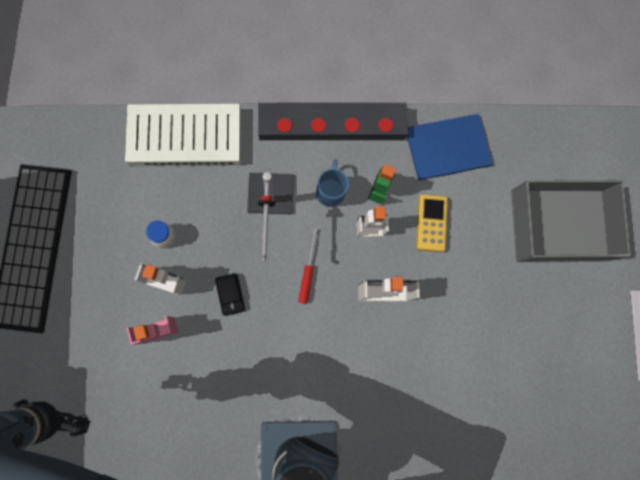

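The top view shows the post at (267,175), with its arm running to (265,258). The white trays are at (390,288), (373,222) and (158,277). The pink look-alike is at (152,330) and the green one at (383,185). Next I measure heights and yaws.

```bash
cat > h.py <<'E'
import numpy as np,cv2,pickle
def cloud(c):
    h,w=c["z_map"].shape; v,u=np.mgrid[:h,:w]
    p=cv2.undistortPoints(np.stack([u,v],-1).reshape(-1,1,2).astype(float),c["K"],c["dist_coeffs"]).reshape(h,w,2)
    z=c["z_map"][...,None]; X=np.concatenate([p*z,z],-1)
    return (X-np.ravel(c["t"]))@c["R"]
def orange(c):
    hsv=cv2.cvtColor(c["color"],cv2.COLOR_BGR2HSV)
    return cv2.inRange(hsv,(5,150,120),(16,255,255))
E
python3 - <<'E'
from h import *
d=pickle.load(open("c0.pkl","rb"))
for n in("top","side"):
    c=d[n];P=cloud(c);m=orange(c);ok=c["z_map"]>0
    k,lab,st,cen=cv2.connectedComponentsWithStats(m)
    print(n)
    for i in range(1,k):
        if st[i,4]<40: continue
        q=P[(lab==i)&ok]; zt=np.percentile(q[:,2],95); t=q[q[:,2]>zt-.008]
        g=t.mean(0); 
        print(cen[i].round(),st[i,4],"ztop",zt.round(3),"ctr",g.round(3),end=" ")
        # body points near
        r=np.linalg.norm(P[...,:2]-g[:2],axis=-1)
        b=P[(r<.09)&ok&(P[...,2]>.03)&(P[...,2]<zt-.06)]
        if n=="top" and len(b)>10:
            (cx,cy),wh,a=cv2.minAreaRect((b[:,:2]*1000).astype(np.float32)); print("body",round(cx),round(cy),np.round(wh),round(a,1),len(b),"zmax",b[:,2].max().round(3))
        else: print()
c=d["top"];P=cloud(c);q=P[(P[...,2]>.2)&(P[...,2]<.25)&(P[...,0]>.45)&(abs(P[...,1]-.1)<.15)]
print(len(q),q.min(0).round(3),q.max(0).round(3))
x,y=q[:,0],q[:,1];f=np.polyfit(x,y,1);print("armfit",f,np.std(y-np.polyval(f,x)))
for lo in np.arange(.4,.8,.02):
    s=q[(x>lo)&(x<lo+.02)]
    if len(s): print(lo.round(2),len(s),s.mean(0).round(4),s[:,2].max().round(3))
a=d["top"]["color"][150:350,120:460];cv2.imwrite("pics/crop.png",cv2.resize(a,(800,470),interpolation=cv2.INTER_CUBIC))
E
```

```text
top
[387. 172.] 131 ztop 0.177 ctr [ 0.698 -0.219  0.173] body 690 -209 [132. 108.] 53.8 244 zmax 0.116
[379. 213.] 119 ztop 0.179 ctr [ 0.597 -0.195  0.175] body 629 -196 [114.  73.] 0.7 464 zmax 0.119
[149. 272.] 124 ztop 0.192 ctr [0.46  0.343 0.188] body 488 333 [101. 113.] 70.8 386 zmax 0.132
[397. 283.] 126 ztop 0.206 ctr [ 0.425 -0.225  0.203] body 420 -226 [132.  42.] 88.9 480 zmax 0.145
[140. 332.] 136 ztop 0.191 ctr [0.322 0.359 0.188] body 328 362 [ 43. 103.] 16.9 389 zmax 0.131
side
[237. 179.] 127 ztop 0.19 ctr [0.461 0.339 0.187] 
[188. 188.] 97 ztop 0.187 ctr [0.322 0.356 0.185] 
[424. 271.] 206 ztop 0.176 ctr [ 0.701 -0.221  0.173] 
[383. 280.] 189 ztop 0.176 ctr [ 0.599 -0.198  0.173] 
[325. 309.] 243 ztop 0.204 ctr [ 0.426 -0.229  0.202] 
531 [0.478 0.054 0.2  ] [0.676 0.091 0.246]
armfit [-0.04509498  0.09941554] 0.006033462845818473
0.46 7 [0.4788 0.0783 0.2312] 0.234
0.48 38 [0.4911 0.077  0.224 ] 0.236
0.5 36 [0.5095 0.0764 0.22  ] 0.224
0.52 39 [0.5307 0.0755 0.2193] 0.225
0.54 42 [0.5502 0.0747 0.2195] 0.225
0.56 36 [0.5703 0.0738 0.2201] 0.224
0.58 35 [0.5909 0.073  0.2198] 0.225
0.6 127 [0.6102 0.0718 0.2254] 0.239
0.62 54 [0.6274 0.0714 0.2233] 0.232
0.64 54 [0.6524 0.0697 0.2238] 0.243
0.66 63 [0.6664 0.0694 0.2366] 0.246
```

View pics/crop.png

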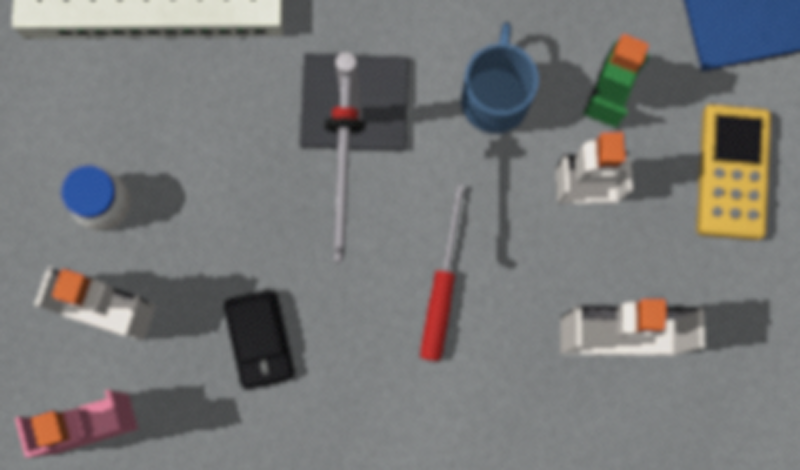

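Run:
```python
from h import *
d=pickle.load(open("c0.pkl","rb"))
T={"large":((.4255,-.227),.078,.145),"medium":((.4605,.341),.064,.13),"small":((.598,-.1965),.052,.115),}
for n in T:
    g,r,zm=T[n];Q=[]
    for cam in("top","side"):
        c=d[cam];P=cloud(c);Q.append(P[(np.linalg.norm(P[...,:2]-g,axis=-1)<r)&(P[...,2]>.025)&(P[...,2]<zm)&(c["z_map"]>0)])
        q=(Q[-1][:,:2]*1000).astype(np.float32)
        (cx,cy),wh,a=cv2.minAreaRect(q);print(n,cam,round(cx),round(cy),np.round(wh),round(a,1),len(q))
    q=(np.vstack(Q)[:,:2]*1000).astype(np.float32);print("  both",cv2.minAreaRect(q))
P=cloud(d["top"]);hs=cv2.cvtColor(d["top"]["color"],cv2.COLOR_BGR2HSV)
m=(P[...,2]>.085)&(P[...,2]<.105)&(abs(P[...,0]-.63)<.08)&(abs(P[...,1]+.05)<.08);q=P[m];print("mug",len(q),q.min(0).round(3),q.max(0).round(3))
m=(P[...,2]>.235)&(P[...,0]>.64)&(P[...,0]<.7)&(abs(P[...,1]-.07)<.03);q=P[m];print("post",len(q),q.min(0).round(3),q.max(0).round(3),q.mean(0).round(4))
s=cv2.resize(d["side"]["color"][165:255,170:290],(480,360),interpolation=cv2.INTER_CUBIC)
t=cv2.resize(d["side"]["color"][255:345,350:440],(360,360)[::1],interpolation=cv2.INTER_CUBIC)
cv2.imwrite("pics/crop2.png",np.hstack([s[:360],t[:360]])[:, :800])
```

```text
large top 420 -226 [132.  42.] 88.3 491
large side 422 -226 [136.  44.] 89.3 1474
  both ((421.7452392578125, -225.76962280273438), (135.74993896484375, 45.14079666137695), 88.91187286376953)
medium top 455 345 [102.  42.] 71.2 344
medium side 456 344 [111.  42.] 71.8 500
  both ((455.7997741699219, 344.3771667480469), (110.67786407470703, 43.05191421508789), 71.53217315673828)
small top 593 -196 [43. 73.] 0.8 272
small side 595 -196 [45. 77.] 1.2 689
  both ((594.7052612304688, -196.31472778320312), (45.62671661376953, 76.56732177734375), 0.8234284520149231)
mug 119 [ 0.651 -0.129  0.085] [ 0.71  -0.052  0.103]
post 59 [0.657 0.06  0.235] [0.676 0.078 0.246] [0.6663 0.069  0.2403]
```

View pics/crop2.png

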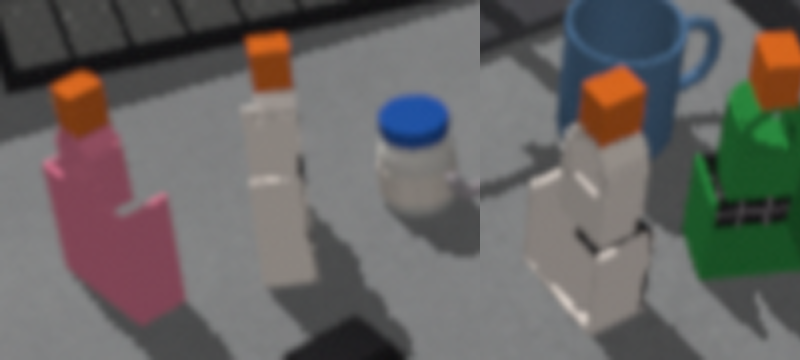

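Identification, confirmed in the crops:
- **Large:** top pixel (397,283), top at z≈202.
- **Medium:** the white tray at top (149,272), z≈187. The pink one at (140,332) is excluded.
- **Small:** the white tray at top (379,213), z≈173. The green one at (387,172) is excluded.

All three open towards -x. Their yaws are about -1°, -18.5° and +1°, and the hook's is about -2.5°.

```bash
cat >> h.py <<'E'
from scipy.spatial.transform import Rotation as Ro
def go(x,y,z,ydeg,s):
    """tool shift (cm) and turn to a down-pointing TCP pose with tool y at ydeg"""
    a=np.radians(ydeg);Y=np.array([np.cos(a),np.sin(a),0]);Z=np.array([0,0,-1.]);R=np.column_stack([np.cross(Y,Z),Y,Z])
    R0=np.array(s["ee_rot"]);p=np.array(s["ee_pos"])
    print("shift",(100*R0.T@(np.array([x,y,z])-p)).round(2),"turn",Ro.from_matrix(R0.T@R).as_rotvec().round(3),"at",p.round(4))
E
python3 -c "
from h import *;from station import bot
go(.4255,-.2265,.29,88.8,bot.observe())"
```

```text
shift [-47.36 -61.44  -5.06] turn [-0.002 -0.001 -0.281] at [0.1558 0.5008 0.2383]
```

Request:
carry_out(motion=[[[-4,-5,-5],[0,0,-0.05]],[[-47.4,-61.4,-5.1],[0,0,-0.281]],[[-47.4,-61.4,-5.1],[0,0,-0.281]],[[-47.4,-61.4,-5.1],[0,0,-0.281]],[[-47.4,-61.4,-5.1],[0,0,-0.281]],[[-47.4,-61.4,-5.1],[0,0,-0.281]],[[-47.4,-61.4,-5.1],[0,0,-0.281]],[[-47.4,-61.4,-5.1],[0,0,-0.281]],[[-47.4,-61.4,-5.1],[0,0,-0.281]],[[-47.4,-61.4,-5.1],[0,0,-0.281]],[[-47.4,-61.4,-5.1],[0,0,-0.281]],[[-47.4,-61.4,-5.1],[0,0,-0.281]]], grip=-1)

```text
time: 1.6
ee_pos: [0.4113, -0.1876, 0.2892]
ee_rot: [[-1.0, 0.022, -0.0], [0.022, 1.0, 0.001], [0.0, 0.001, -1.0]]
force: [0.9, 1.4, 0.0]
finger_gap: 0.0854
gripper_force: 0.0
```

Request:
carry_out(motion=[[[-1.4,-3.8,0],[0,0,0]],[[-1.4,-3.8,0],[0,0,0]]])

```text
time: 1.85
ee_pos: [0.4244, -0.226, 0.2876]
ee_rot: [[-1.0, 0.025, -0.003], [0.025, 1.0, 0.002], [0.003, 0.002, -1.0]]
force: [0.7, 0.9, -0.4]
finger_gap: 0.0855
gripper_force: 0.0
```

```bash
cat >> h.py <<'E'
def wrist(bot,h):
    """orange grip-block top (near height h) and body rectangle, from the wrist camera"""
    c=bot.capture("wrist");P=cloud(c);m=(orange(c)>0)&(c["z_map"]>0)&(abs(P[...,2]-h)<.012)
    k,lab,st,cen=cv2.connectedComponentsWithStats(m.astype(np.uint8))
    for i in range(1,k):
        if st[i,4]>150:
            q=P[lab==i];(cx,cy),wh,a=cv2.minAreaRect((q[:,:2]*1000).astype(np.float32))
            print(cen[i].round(),st[i,4],"z",np.median(q[:,2]).round(4),"c",round(cx,1),round(cy,1),np.round(wh,1),round(a,1))
    return c,P
E
python3 - <<'E'
from h import *;from station import bot
s=bot.observe();c,P=wrist(bot,.202);cv2.imwrite("pics/w1.png",c["color"]);go(.4255,-.2265,.29,88.8,s)
E
```

```text
[321. 250.] 1644 z 0.2021 c 428.2 -225.8 [22.6 29.5] 89.4
shift [-0.12 -0.04 -0.24] turn [ 0.002 -0.003 -0.004] at [ 0.4244 -0.226   0.2876]
```

View pics/w1.png

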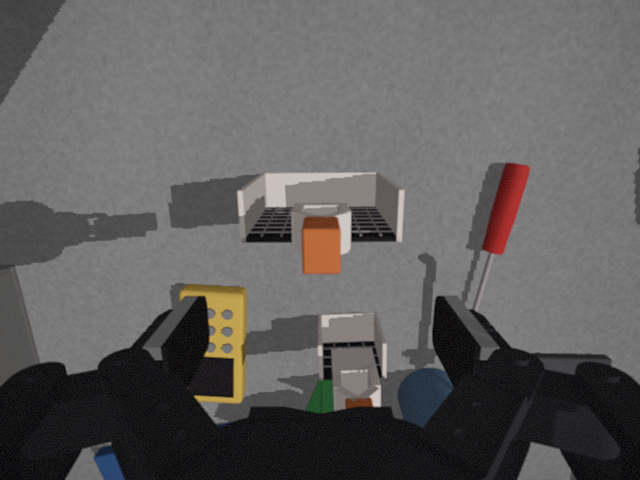

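The wrist view shows the large tray's orange block at (321,245), with the open side towards image-up (-x). Descending to grasp it.

Request:
carry_out(motion=[[[-0.25,0,4],[0,0,-0.007]],[[-0.25,0,8],[0,0,-0.007]],[[-0.25,0,10.8],[0,0,-0.007]],[[-0.25,0,10.9],[0,0,-0.007]],[[-0.25,0,10.9],[0,0,-0.007]]])

```text
time: 2.52
ee_pos: [0.4272, -0.2233, 0.1819]
ee_rot: [[-1.0, 0.013, 0.001], [0.013, 1.0, -0.001], [-0.001, -0.001, -1.0]]
force: [-0.4, 0.1, 0.3]
finger_gap: 0.0853
gripper_force: 0.0
```

Request:
carry_out(motion=[[[0,0,0],[0,0,0]],[[0,0,0],[0,0,0]],[[0,0,0],[0,0,0]],[[0,0,0],[0,0,0]],[[0,0,0],[0,0,0]],[[0,0,0],[0,0,0]]], grip=1)

```text
time: 3.28
ee_pos: [0.4271, -0.2242, 0.1811]
ee_rot: [[-1.0, 0.014, 0.001], [0.014, 1.0, -0.001], [-0.001, -0.001, -1.0]]
force: [-0.8, -1.3, 3.5]
finger_gap: 0.023
gripper_force: 61.5
```

Request:
carry_out(motion=[[[0,0,-2],[0,0,0]],[[0,0,-5],[0,0,0]],[[0,1,-7.3],[0,0,0]],[[0,4,-7.5],[0,0,0.01]],[[0,8,-7.5],[0,0,0.02]],[[0,13,-7.5],[0,0,0.03]],[[0.1,18,-7.5],[0,0,0.03]],[[0.1,23,-7.5],[0,0,0.03]],[[0.1,27,-7.5],[0,0,0.03]],[[0.1,29.5,-7.5],[0,0,0.03]],[[0.1,30.4,-7.5],[0,0,0.03]],[[0.1,30.4,-7.5],[0,0,0.03]]])

```text
time: 4.78
ee_pos: [0.4298, 0.0802, 0.255]
ee_rot: [[-0.999, 0.043, -0.001], [0.043, 0.999, -0.0], [0.001, -0.0, -1.0]]
force: [-0.1, 0.8, -1.7]
finger_gap: 0.0233
gripper_force: 61.0
```

Run:
```python
from h import *;from station import bot
s=bot.observe();c=bot.capture("side");P=cloud(c)
print("f",np.round(s["force"],2),np.round(s["ee_pos"],4));w=bot.capture("wrist");cv2.imwrite("pics/s2.png",np.hstack([c["color"][120:400,150:510],cv2.resize(w["color"],(373,280))]))
m=(orange(c)>0)&(c["z_map"]>0);m&=(abs(P[...,0]-.43)<.03)&(abs(P[...,1]-.08)<.03);print(P[m].mean(0) if m.any() else 0, P[m][:,2].max() if m.any() else 0)
go(.43,.0797,.2566,87.5,s)
```

```text
f [-0.13  0.83 -1.74] [0.4298 0.0802 0.255 ]
[0.4167653  0.07701535 0.26820076] 0.2798166286124732
shift [-0.02 -0.05 -0.16] turn [-0.    -0.001  0.001] at [0.4298 0.0802 0.255 ]
```

View pics/s2.png

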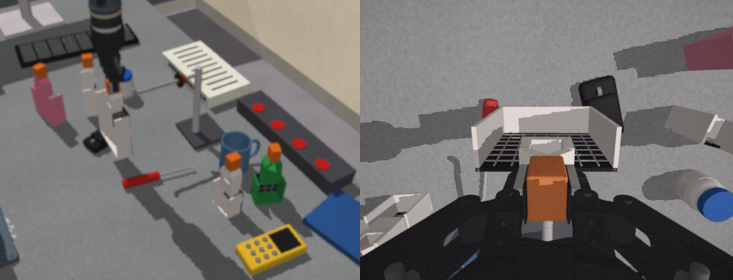

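The side view shows the large tray held upright just in front of the tip, square to it. Threading along tool -x.

Request:
carry_out(motion=[[[-0.7,0,-0.15],[0,0,0]],[[-2.2,0,-0.15],[0,0,0]],[[-4,0,-0.15],[0,0,0]],[[-6,0,-0.15],[0,0,0]],[[-8,0,-0.15],[0,0,0]],[[-10,0,-0.15],[0,0,0]],[[-11.3,0,-0.15],[0,0,0]],[[-11.5,0,-0.15],[0,0,0]],[[-11.5,0,-0.15],[0,0,0]]])

```text
time: 6.0
ee_pos: [0.5447, 0.075, 0.2571]
ee_rot: [[-0.999, 0.044, -0.001], [0.044, 0.999, 0.0], [0.001, -0.0, -1.0]]
force: [-0.4, -0.3, -2.7]
finger_gap: 0.0225
gripper_force: 61.1
```

Run:
```python
from h import *;from station import bot
s=bot.observe();print("f",np.round(s["force"],2),np.round(s["torque"],3))
go(s["ee_pos"][0],.0770-.0435*(s["ee_pos"][0]-.4911),.2385,87.5,s)
c=bot.capture("top");P=cloud(c);k=(orange(c)>0)&(c["z_map"]>0)&(abs(P[...,0]-.545)<.03)&(abs(P[...,1]-.075)<.03)
print(P[k].mean(0),P[k][:,2].max()) if k.any() else 0
```

```text
f [-0.44 -0.31 -2.73] [ 0.007 -0.043  0.009]
shift [-0.   -0.03  1.86] turn [-0.    -0.001 -0.   ] at [0.5447 0.075  0.2571]
```

Request:
carry_out(motion=[[[0,0,0.6],[0,0,0]],[[0,0,1.2],[0,0,0]],[[0,0,1.6],[0,0,0]],[[0,0,1.7],[0,0,0]],[[0,0,1.7],[0,0,0]]])

```text
time: 6.68
ee_pos: [0.5449, 0.0752, 0.24]
ee_rot: [[-0.999, 0.044, -0.0], [0.044, 0.999, -0.0], [0.0, -0.0, -1.0]]
force: [0.5, -0.2, -1.3]
finger_gap: 0.0233
gripper_force: 61.1
```

Request:
carry_out(motion=[[[0,0,0.05],[0,0,0]],[[0,0,0.1],[0,0,0]],[[0,0,0.1],[0,0,0]]])

```text
time: 7.05
ee_pos: [0.545, 0.0752, 0.2391]
ee_rot: [[-0.999, 0.044, 0.0], [0.044, 0.999, -0.0], [-0.0, -0.0, -1.0]]
force: [0.2, 0.0, -1.9]
finger_gap: 0.0232
gripper_force: 61.1
```

Request:
carry_out(motion=[[[0,0,0.06],[0,0,0]],[[0,0,0.12],[0,0,0]],[[0,0,0.12],[0,0,0]]])

```text
time: 7.42
ee_pos: [0.545, 0.0751, 0.2379]
ee_rot: [[-0.999, 0.044, -0.0], [0.044, 0.999, -0.0], [-0.0, -0.0, -1.0]]
force: [-0.5, 0.2, -1.1]
finger_gap: 0.0231
gripper_force: 61.1
```

Request:
carry_out(motion=[[[0,0,0.06],[0,0,0]],[[0,0,0.1],[0,0,0]],[[0,0,0.1],[0,0,0]]])

```text
time: 7.8
ee_pos: [0.545, 0.0751, 0.2377]
ee_rot: [[-0.999, 0.044, 0.001], [0.044, 0.999, -0.0], [-0.001, -0.0, -1.0]]
force: [-0.5, -0.5, 3.7]
finger_gap: 0.023
gripper_force: 61.5
```

Request:
carry_out(motion=[[[-0.4,0,-0.03],[0,0,0]],[[-1,0,-0.03],[0,0,0]],[[-1.7,0,-0.03],[0,0,0]],[[-2.4,0,-0.03],[0,0,0]],[[-3.1,0,-0.03],[0,0,0]],[[-3.7,0,-0.03],[0,0,0]],[[-4,0,-0.03],[0,0,0]],[[-4,0,-0.03],[0,0,0]]])

```text
time: 8.8
ee_pos: [0.586, 0.0733, 0.2377]
ee_rot: [[-0.999, 0.044, 0.002], [0.044, 0.999, -0.0], [-0.002, -0.0, -1.0]]
force: [-1.0, -0.8, 4.5]
finger_gap: 0.0229
gripper_force: 62.1
```

Request:
carry_out(motion=[[[-0.2,0,0],[0,0,0]],[[-0.4,0,0],[0,0,0]],[[-0.4,0,0],[0,0,0]]])

```text
time: 9.18
ee_pos: [0.5895, 0.0731, 0.2377]
ee_rot: [[-0.999, 0.044, 0.001], [0.044, 0.999, -0.0], [-0.001, -0.0, -1.0]]
force: [-2.0, -1.7, 5.2]
finger_gap: 0.0232
gripper_force: 62.1
```

Request:
carry_out(motion=[[[-0.2,0,0],[0,0,0]],[[-0.4,0,0],[0,0,0]],[[-0.4,0,0],[0,0,0]]])

```text
time: 9.55
ee_pos: [0.5934, 0.073, 0.2377]
ee_rot: [[-0.999, 0.044, 0.001], [0.044, 0.999, -0.0], [-0.001, -0.0, -1.0]]
force: [-1.8, -0.9, 6.1]
finger_gap: 0.0228
gripper_force: 62.2
```

Run:
```python
from h import *
d=pickle.load(open("c0.pkl","rb"))
c=d["top"];P=cloud(c);hs=cv2.cvtColor(c["color"],cv2.COLOR_BGR2HSV)
near=(abs(P[...,1]-.07)<.035)&(P[...,2]>.18)&(P[...,2]<.25)&(P[...,0]>.58)&(P[...,0]<.67)
blk=near&(hs[...,2]<50);red=near&(hs[...,1]>140)
for m in(blk,red): print(m.sum(),np.percentile(P[m],[5,50,95],axis=0).round(4).tolist())
```

```text
66 [[0.607, 0.0546, 0.209], [0.6089, 0.0675, 0.2276], [0.6122, 0.0882, 0.2351]]
47 [[0.6133, 0.0628, 0.2205], [0.6198, 0.0719, 0.2279], [0.6246, 0.0828, 0.2352]]
```

Request:
carry_out(motion=[[[-0.15,0,-0.02],[0,0,0]],[[-0.25,0,-0.02],[0,0,0]],[[-0.25,0,-0.02],[0,0,0]]])

```text
time: 9.93
ee_pos: [0.5943, 0.0729, 0.2377]
ee_rot: [[-0.999, 0.044, -0.003], [0.044, 0.999, -0.0], [0.003, -0.0, -1.0]]
force: [-6.2, -2.0, 7.5]
finger_gap: 0.023
gripper_force: 62.1
```

Request:
carry_out(motion=[[[-0.1,0,-0.03],[0,0,0]],[[-0.2,0,-0.03],[0,0,0]],[[-0.2,0,-0.03],[0,0,0]],[[-0.2,0,-0.03],[0,0,0]]])

```text
time: 10.42
ee_pos: [0.5952, 0.0729, 0.2377]
ee_rot: [[-0.999, 0.044, -0.005], [0.044, 0.999, -0.0], [0.005, -0.0, -1.0]]
force: [-7.6, -1.6, 6.9]
finger_gap: 0.0228
gripper_force: 62.2
```

Request:
carry_out(motion=[[[-0.08,0,-0.02],[0,0,0]],[[-0.12,0,-0.02],[0,0,0]],[[-0.12,0,-0.02],[0,0,0]],[[-0.12,0,-0.02],[0,0,0]],[[-0.12,0,-0.02],[0,0,0]],[[-0.12,0,-0.02],[0,0,0]]])

```text
time: 11.18
ee_pos: [0.5956, 0.0729, 0.2378]
ee_rot: [[-0.999, 0.044, -0.007], [0.044, 0.999, -0.0], [0.007, -0.0, -1.0]]
force: [-9.9, -1.1, 7.1]
finger_gap: 0.023
gripper_force: 62.2
```

Request:
carry_out(motion=[[[0.15,0,0],[0,0,0]],[[0.35,0,0],[0,0,0]],[[0.42,0,0],[0,0,0]],[[0.42,0,0],[0,0,0]]])

```text
time: 11.68
ee_pos: [0.5945, 0.0729, 0.2377]
ee_rot: [[-0.999, 0.044, -0.0], [0.044, 0.999, -0.0], [0.0, -0.0, -1.0]]
force: [-2.4, -0.9, 4.5]
finger_gap: 0.0233
gripper_force: 61.8
```

Request:
carry_out(motion=[[[0,0,0],[0,0,0]],[[0,0,0],[0,0,0]],[[0,0,0],[0,0,0]],[[0,0,0],[0,0,0]]], grip=-0.4)

```text
time: 12.18
ee_pos: [0.5945, 0.0731, 0.2377]
ee_rot: [[-0.999, 0.044, -0.0], [0.044, 0.999, 0.0], [0.0, 0.0, -1.0]]
force: [-0.1, -0.0, 0.2]
finger_gap: 0.06
gripper_force: 0.0
```

Run:
```python
from h import *;from station import bot
s=bot.observe();print(np.round(s["force"],2),np.round(s["ee_pos"],4),s["finger_gap"],s["joint_pos"])
c=bot.capture("side");cv2.imwrite("pics/s3.png",cv2.resize(c["color"][130:330,230:480],(750,600)))
```

```text
[-0.08 -0.03  0.19] [0.5945 0.0731 0.2377] 0.06003617646365669 [1.03548074e-02 2.45034577e-01 3.15173587e-01 1.64094354e+00
 1.80397568e-04 5.41028111e-02]
```

View pics/s3.png

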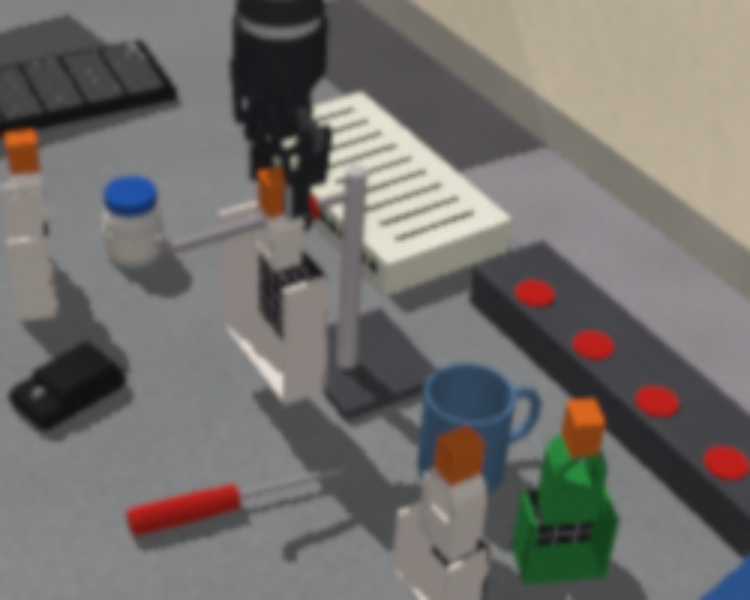

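The large tray hangs upright on the arm at (280,290) and the gripper is free. Next the medium tray.

Request:
carry_out(motion=[[[0,0,-3],[0,0,0]],[[0,0,-6],[0,0,0]],[[3,5,-6],[0,0,0.05]],[[6,11,-6],[0,0,0.12]],[[9,16.5,-6],[0,0,0.2]],[[12,21.5,-6],[0,0,0.279]],[[14.6,26.2,-5],[0,0,0.279]],[[14.6,26.2,-5],[0,0,0.279]],[[14.6,26.2,-5],[0,0,0.279]]], grip=-1)

```text
time: 13.35
ee_pos: [0.4601, 0.341, 0.2879]
ee_rot: [[-0.949, 0.317, 0.0], [0.317, 0.949, -0.001], [-0.001, -0.0, -1.0]]
force: [-0.5, -0.3, 0.0]
finger_gap: 0.0853
gripper_force: 0.0
```

Run:
```python
from h import *;from station import bot
s=bot.observe();c,P=wrist(bot,.187);go(.4605,.341,.166,71.5,s);print(s["joint_pos"])
```

```text
[278.  16.] 1501 z 0.1871 c 327.1 360.7 [25.5 22.8] 15.8
[324. 238.] 1605 z 0.187 c 462.4 342.5 [22.8 30.3] 72.4
shift [-3.000e-02  1.000e-02  1.219e+01] turn [-0.     0.001  0.001] at [0.4601 0.341  0.2879]
[ 5.21176042e-01  1.94929645e-01  3.57468089e-01  1.73334221e+00
 -6.76911497e-04  8.43329009e-01]
```

Request:
carry_out(motion=[[[-0.1,0.14,4],[0,0,-0.008]],[[-0.1,0.14,8.5],[0,0,-0.008]],[[-0.1,0.14,11.8],[0,0,-0.008]],[[-0.1,0.14,12.2],[0,0,-0.008]],[[-0.1,0.14,12.2],[0,0,-0.008]]])

```text
time: 14.02
ee_pos: [0.4625, 0.3415, 0.167]
ee_rot: [[-0.95, 0.311, 0.001], [0.311, 0.95, 0.001], [-0.001, 0.001, -1.0]]
force: [0.6, 1.0, 0.2]
finger_gap: 0.0848
gripper_force: 0.0
```

Request:
carry_out(motion=[[[0,0,0],[0,0,0]],[[0,0,0],[0,0,0]],[[0,0,0],[0,0,0]],[[0,0,0],[0,0,0]],[[0,0,0],[0,0,0]],[[0,0,0],[0,0,0]]], grip=1)

```text
time: 14.78
ee_pos: [0.4619, 0.3427, 0.1668]
ee_rot: [[-0.951, 0.309, 0.002], [0.309, 0.951, 0.001], [-0.001, 0.002, -1.0]]
force: [1.3, 1.2, 3.0]
finger_gap: 0.0229
gripper_force: 59.4
```

Run:
```python
from h import *;from station import bot
s=bot.observe();z=s["ee_pos"][2];print(z);go(.43,.0797,z+.072+.0185,87.5,s)
```

```text
0.16677196773732372
shift [ -5.11 -25.98  -9.09] turn [ 0.002  0.001 -0.271] at [0.4619 0.3427 0.1668]
```

Request:
carry_out(motion=[[[0,0,-3],[0,0,0]],[[0,0,-7],[0,0,0]],[[-0.3,-1.5,-9],[0,0,-0.03]],[[-1,-5,-9.1],[0,0,-0.09]],[[-2,-10,-9.1],[0,0,-0.16]],[[-3,-15,-9.1],[0,0,-0.22]],[[-4,-20,-9.1],[0,0,-0.271]],[[-4.8,-24,-9.1],[0,0,-0.271]],[[-5.1,-25.7,-9.1],[0,0,-0.271]],[[-5.1,-26,-9.1],[0,0,-0.271]],[[-5.1,-26,-9.1],[0,0,-0.271]]])

```text
time: 16.15
ee_pos: [0.4291, 0.0795, 0.2563]
ee_rot: [[-0.999, 0.044, -0.001], [0.044, 0.999, 0.0], [0.001, 0.0, -1.0]]
force: [0.3, -0.7, -1.1]
finger_gap: 0.0232
gripper_force: 59.5
```

Run:
```python
from h import *;from station import bot
s=bot.observe();print(np.round(s["force"],2));go(.43,.0797,.2573,87.5,s);go(.545,.0747,.2573,87.5,s)
c=bot.capture("wrist");cv2.imwrite("pics/w4.png",c["color"])
```

```text
[ 0.32 -0.68 -1.06]
shift [-0.09  0.03 -0.1 ] turn [ 0.    -0.001 -0.   ] at [0.4291 0.0795 0.2563]
shift [-11.6    0.03  -0.12] turn [ 0.    -0.001 -0.   ] at [0.4291 0.0795 0.2563]
```

View pics/w4.png

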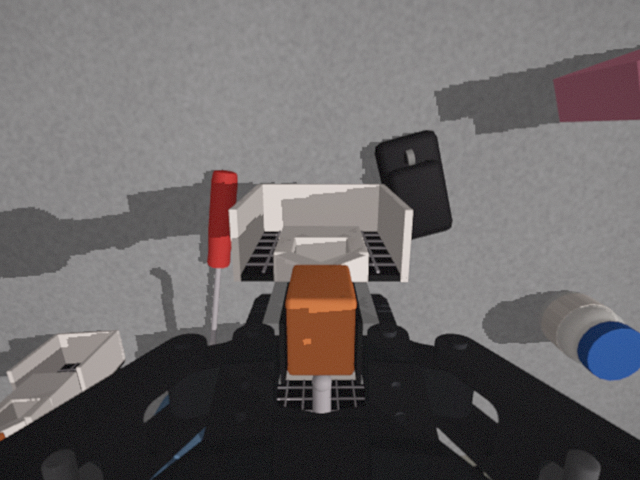

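The medium tray (block at (321,320)) is lined up with the arm at (321,390) behind it. Threading it.

Request:
carry_out(motion=[[[-0.7,0,-0.1],[0,0,0]],[[-2.2,0,-0.1],[0,0,0]],[[-4,0,-0.1],[0,0,0]],[[-6,0,-0.1],[0,0,0]],[[-8,0,-0.1],[0,0,0]],[[-9.8,0,-0.1],[0,0,0]],[[-10.6,0,-0.1],[0,0,0]],[[-10.6,0,-0.1],[0,0,0]]])

```text
time: 17.2
ee_pos: [0.5355, 0.0749, 0.2574]
ee_rot: [[-0.999, 0.043, -0.001], [0.043, 0.999, 0.0], [0.001, -0.0, -1.0]]
force: [0.4, 0.1, -1.8]
finger_gap: 0.023
gripper_force: 59.5
```

Request:
carry_out(motion=[[[0,0,0.6],[0,0,0]],[[0,0,1.2],[0,0,0]],[[0,0,1.6],[0,0,0]],[[0,0,1.7],[0,0,0]],[[0,0,1.7],[0,0,0]]])

```text
time: 17.82
ee_pos: [0.5352, 0.0745, 0.2409]
ee_rot: [[-0.999, 0.044, -0.0], [0.044, 0.999, -0.0], [0.0, -0.0, -1.0]]
force: [0.1, -0.1, -1.8]
finger_gap: 0.0231
gripper_force: 59.5
```

Request:
carry_out(motion=[[[0,0,0.1],[0,0,0]],[[0,0,0.2],[0,0,0]],[[0,0,0.25],[0,0,0]],[[0,0,0.25],[0,0,0]]])

```text
time: 18.32
ee_pos: [0.5356, 0.0749, 0.2389]
ee_rot: [[-0.999, 0.044, 0.001], [0.044, 0.999, 0.001], [-0.001, 0.001, -1.0]]
force: [0.2, 2.5, 1.3]
finger_gap: 0.0234
gripper_force: 59.8
```

Request:
carry_out(motion=[[[0,0.07,0.03],[0,0,0]],[[-0.5,0.07,0.05],[0,0,0]],[[-1.2,0.07,0.05],[0,0,0]],[[-1.8,0.07,0.05],[0,0,0]],[[-2,0.07,0.05],[0,0,0]],[[-2,0.07,0.05],[0,0,0]]])

```text
time: 19.08
ee_pos: [0.5561, 0.0743, 0.2387]
ee_rot: [[-0.999, 0.044, 0.001], [0.044, 0.999, 0.0], [-0.001, 0.0, -1.0]]
force: [-1.9, 0.4, 5.4]
finger_gap: 0.0228
gripper_force: 60.6
```

Request:
carry_out(motion=[[[-0.2,0,0],[0,0,0]],[[-0.4,0,0],[0,0,0]],[[-0.5,0,0],[0,0,0]],[[-0.5,0,0],[0,0,0]]])

```text
time: 19.58
ee_pos: [0.5607, 0.0741, 0.2386]
ee_rot: [[-0.999, 0.044, 0.001], [0.044, 0.999, 0.0], [-0.001, 0.0, -1.0]]
force: [-2.8, 0.8, 5.1]
finger_gap: 0.0231
gripper_force: 60.4
```

Request:
carry_out(motion=[[[-0.15,0,0],[0,0,0]],[[-0.3,0,0],[0,0,0]],[[-0.3,0,0],[0,0,0]]])

```text
time: 19.95
ee_pos: [0.5638, 0.0739, 0.2387]
ee_rot: [[-0.999, 0.044, 0.001], [0.044, 0.999, 0.0], [-0.001, 0.0, -1.0]]
force: [-1.5, 2.1, 5.1]
finger_gap: 0.023
gripper_force: 60.4
```

Request:
carry_out(motion=[[[-0.15,0.03,-0.02],[0,0,0]],[[-0.25,0.03,-0.02],[0,0,0]],[[-0.25,0.03,-0.02],[0,0,0]]])

```text
time: 20.32
ee_pos: [0.5648, 0.074, 0.2387]
ee_rot: [[-0.999, 0.044, -0.002], [0.044, 0.999, -0.001], [0.002, -0.001, -1.0]]
force: [-5.4, 0.7, 6.5]
finger_gap: 0.0235
gripper_force: 60.6
```

Contact with the large tray's handle. Pressing on.

Request:
carry_out(motion=[[[-0.1,0,-0.03],[0,0,0]],[[-0.2,0,-0.03],[0,0,0]],[[-0.27,0,-0.03],[0,0,0]],[[-0.27,0,-0.03],[0,0,0]]])

```text
time: 20.82
ee_pos: [0.5659, 0.0739, 0.2387]
ee_rot: [[-0.999, 0.044, -0.006], [0.044, 0.999, -0.001], [0.006, -0.001, -1.0]]
force: [-9.2, 1.3, 7.2]
finger_gap: 0.0231
gripper_force: 60.6
```

Request:
carry_out(motion=[[[-0.04,0,-0.01],[0,0,0]],[[-0.04,0,-0.01],[0,0,0]],[[-0.04,0,-0.01],[0,0,0]],[[-0.04,0,-0.01],[0,0,0]],[[-0.04,0,-0.01],[0,0,0]]])

```text
time: 21.45
ee_pos: [0.566, 0.0739, 0.2387]
ee_rot: [[-0.999, 0.044, -0.007], [0.044, 0.999, -0.0], [0.007, -0.001, -1.0]]
force: [-9.6, 1.2, 7.2]
finger_gap: 0.023
gripper_force: 60.6
```

Request:
carry_out(motion=[[[0.15,0,0],[0,0,0]],[[0.35,0,0],[0,0,0]],[[0.42,0,0],[0,0,0]],[[0.42,0,0],[0,0,0]]])

```text
time: 21.95
ee_pos: [0.5652, 0.074, 0.2387]
ee_rot: [[-0.999, 0.044, 0.001], [0.044, 0.999, -0.0], [-0.001, -0.0, -1.0]]
force: [-1.6, -0.9, 4.1]
finger_gap: 0.0228
gripper_force: 60.3
```

Request:
carry_out(motion=[[[0,0,0],[0,0,0]],[[0,0,0],[0,0,0]],[[0,0,0],[0,0,0]],[[0,0,0],[0,0,0]]], grip=-0.4)

```text
time: 22.45
ee_pos: [0.5647, 0.0742, 0.2382]
ee_rot: [[-0.999, 0.044, -0.0], [0.044, 0.999, -0.0], [0.0, -0.0, -1.0]]
force: [0.4, -0.3, 0.1]
finger_gap: 0.0596
gripper_force: 0.0
```

Run:
```python
from h import *;from station import bot
s=bot.observe();print(np.round(s["force"],2),s["finger_gap"]);s2=dict(s);go(.598,-.1965,.28,90.9,s)
c=bot.capture("side");cv2.imwrite("pics/s5.png",cv2.resize(c["color"][150:330,230:430],(660,594)))
```

```text
[ 0.39 -0.28  0.1 ] 0.059560674377285065
shift [ -4.51 -26.9   -4.18] turn [-0.   -0.   -0.06] at [0.5647 0.0742 0.2382]
```

View pics/s5.png

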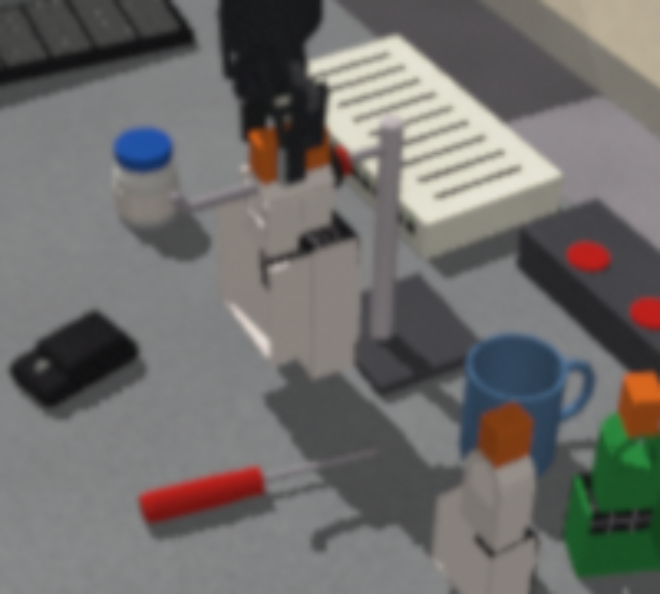

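The medium tray is nested in the large one with their blocks side by side at (262,155) and (315,150). Now the small white tray.

Request:
carry_out(motion=[[[0,0,-3],[0,0,0]],[[0,0,-6.2],[0,0,0]],[[-0.7,-5,-6.2],[0,0,-0.02]],[[-1.6,-11,-6.2],[0,0,-0.04]],[[-2.6,-17,-6.2],[0,0,-0.06]],[[-3.6,-22.5,-5.5],[0,0,-0.06]],[[-4.5,-26.9,-4.2],[0,0,-0.06]],[[-4.5,-26.9,-4.2],[0,0,-0.06]],[[-4.5,-26.9,-4.2],[0,0,-0.06]]], grip=-1)

```text
time: 23.62
ee_pos: [0.5978, -0.1963, 0.2804]
ee_rot: [[-1.0, -0.016, -0.0], [-0.016, 1.0, 0.001], [0.0, 0.001, -1.0]]
force: [-0.5, 0.9, 0.2]
finger_gap: 0.0852
gripper_force: 0.0
```

Run:
```python
from h import *;from station import bot
s=bot.observe();c,P=wrist(bot,.173);go(.598,-.1965,.152,90.9,s)
```

```text
[320. 238.] 1464 z 0.1731 c 600.8 -196.6 [30.  23.2] 1.3
[288. 367.] 1357 z 0.1728 c 702.8 -219.8 [29.5 25.2] 68.0
shift [-0.03 -0.03 12.84] turn [ 0.001 -0.     0.   ] at [ 0.5978 -0.1963  0.2804]
```

Request:
carry_out(motion=[[[-0.17,-0.03,4],[0,0,0]],[[-0.17,-0.03,8.5],[0,0,0]],[[-0.17,-0.03,12.2],[0,0,0]],[[-0.17,-0.03,12.8],[0,0,0]],[[-0.17,-0.03,12.8],[0,0,0]]])

```text
time: 24.3
ee_pos: [0.6002, -0.196, 0.1539]
ee_rot: [[-1.0, -0.018, 0.001], [-0.018, 1.0, -0.001], [-0.001, -0.001, -1.0]]
force: [-0.0, -0.2, 0.9]
finger_gap: 0.0855
gripper_force: 0.0
```

Request:
carry_out(motion=[[[0,0,0],[0,0,0]],[[0,0,0],[0,0,0]],[[0,0,0],[0,0,0]],[[0,0,0],[0,0,0]],[[0,0,0],[0,0,0]],[[0,0,0],[0,0,0]]], grip=1)

```text
time: 25.05
ee_pos: [0.6001, -0.1969, 0.1534]
ee_rot: [[-1.0, -0.016, 0.002], [-0.016, 1.0, -0.0], [-0.002, -0.0, -1.0]]
force: [1.1, 0.6, 4.0]
finger_gap: 0.0229
gripper_force: 59.6
```

Run:
```python
from h import *;from station import bot
s=bot.observe();z=s["ee_pos"][2];print(z);go(.425,.0799,z+.086+.0185,87.5,s)
```

```text
0.1534023602116381
shift [ 17.04  27.95 -10.49] turn [-0.     0.002  0.06 ] at [ 0.6001 -0.1969  0.1534]
```

Request:
carry_out(motion=[[[0,0,-3],[0,0,0]],[[0.5,0,-7],[0,0,0]],[[3,0.5,-10],[0,0,0]],[[7,3,-10.5],[0,0,0.01]],[[11,6.5,-10.5],[0,0,0.03]],[[14.5,11,-10.5],[0,0,0.04]],[[16.5,15.5,-10.5],[0,0,0.06]],[[17,20,-10.5],[0,0,0.06]],[[17,24.5,-10.5],[0,0,0.06]],[[17,27.3,-10.5],[0,0,0.06]],[[17,28,-10.5],[0,0,0.06]],[[17,28,-10.5],[0,0,0.06]]])

```text
time: 26.55
ee_pos: [0.4249, 0.0802, 0.2569]
ee_rot: [[-0.999, 0.043, -0.001], [0.043, 0.999, -0.001], [0.001, -0.001, -1.0]]
force: [0.4, -0.1, -1.1]
finger_gap: 0.023
gripper_force: 59.2
```

Run:
```python
from h import *;from station import bot
s=bot.observe();print(np.round(s["force"],2));go(.425,.0799,.2579,87.5,s);go(.517,.0759,.2579,87.5,s)
c=bot.capture("wrist");cv2.imwrite("pics/w6.png",c["color"])
```

```text
[ 0.41 -0.1  -1.07]
shift [-0.02 -0.03 -0.1 ] turn [-0.001 -0.001  0.001] at [0.4249 0.0802 0.2569]
shift [-9.22 -0.03 -0.11] turn [-0.001 -0.001  0.001] at [0.4249 0.0802 0.2569]
```

View pics/w6.png

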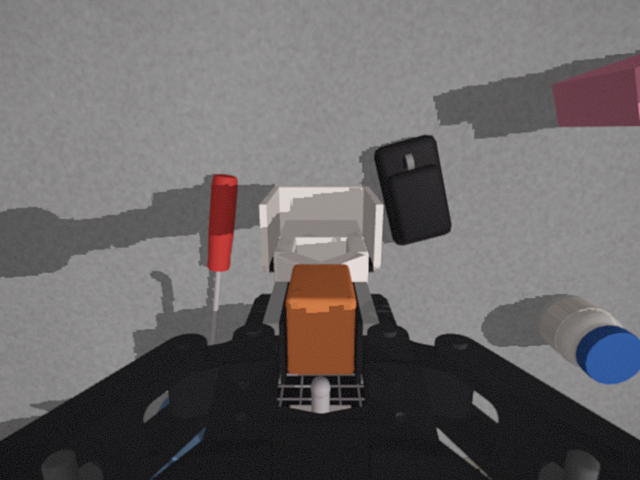

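The small tray is lined up with the tip at (320,385). Threading it.

Request:
carry_out(motion=[[[-0.7,0,-0.1],[0,0,0]],[[-2.2,0,-0.1],[0,0,0]],[[-4,0,-0.1],[0,0,0]],[[-6,0,-0.1],[0,0,0]],[[-8,0,-0.1],[0,0,0]],[[-9.3,0,-0.1],[0,0,0]],[[-9.6,0,-0.1],[0,0,0]],[[-9.6,0,-0.1],[0,0,0]]])

```text
time: 27.6
ee_pos: [0.5208, 0.076, 0.2584]
ee_rot: [[-0.999, 0.044, -0.001], [0.044, 0.999, -0.0], [0.001, -0.0, -1.0]]
force: [-0.4, -0.3, -0.9]
finger_gap: 0.0233
gripper_force: 59.1
```

Request:
carry_out(motion=[[[0,0,0.6],[0,0,0]],[[0,0,1.2],[0,0,0]],[[0,0,1.6],[0,0,0]],[[0,0,1.7],[0,0,0]],[[0,0,1.7],[0,0,0]]])

```text
time: 28.22
ee_pos: [0.5209, 0.0763, 0.2414]
ee_rot: [[-0.999, 0.044, -0.0], [0.044, 0.999, 0.0], [0.0, 0.0, -1.0]]
force: [0.1, -0.4, -1.1]
finger_gap: 0.023
gripper_force: 59.1
```

Request:
carry_out(motion=[[[0,0,0.1],[0,0,0]],[[0,0,0.15],[0,0,0]],[[0,0,0.2],[0,0,0]],[[0,0,0.2],[0,0,0]]])

```text
time: 28.72
ee_pos: [0.5211, 0.076, 0.2397]
ee_rot: [[-0.999, 0.044, 0.0], [0.044, 0.999, -0.0], [-0.0, -0.0, -1.0]]
force: [-0.0, -0.4, -1.0]
finger_gap: 0.0229
gripper_force: 59.3
```

Expected resting z is about .2394, so I lower about 1 mm more.

Request:
carry_out(motion=[[[0,0,0.06],[0,0,0]],[[0,0,0.11],[0,0,0]],[[0,0,0.11],[0,0,0]]])

```text
time: 29.1
ee_pos: [0.5212, 0.0758, 0.2393]
ee_rot: [[-0.999, 0.044, 0.001], [0.044, 0.999, -0.001], [-0.001, -0.001, -1.0]]
force: [-0.8, -2.7, 4.7]
finger_gap: 0.0233
gripper_force: 60.0
```

Request:
carry_out(motion=[[[-0.2,-0.06,0],[0,0,0]],[[-0.5,-0.06,0],[0,0,0]],[[-0.8,-0.06,0],[0,0,0]],[[-1,-0.06,0],[0,0,0]],[[-1,-0.06,0],[0,0,0]]])

```text
time: 29.72
ee_pos: [0.5309, 0.0754, 0.2393]
ee_rot: [[-0.999, 0.044, 0.001], [0.044, 0.999, 0.0], [-0.001, 0.0, -1.0]]
force: [-1.7, -1.4, 6.7]
finger_gap: 0.0235
gripper_force: 60.2
```

Request:
carry_out(motion=[[[-0.15,0,0],[0,0,0]],[[-0.3,0,0],[0,0,0]],[[-0.3,0,0],[0,0,0]]])

```text
time: 30.1
ee_pos: [0.5338, 0.0752, 0.2393]
ee_rot: [[-0.999, 0.044, 0.0], [0.044, 0.999, 0.0], [-0.0, 0.0, -1.0]]
force: [-3.2, -1.1, 5.8]
finger_gap: 0.0231
gripper_force: 60.1
```

Request:
carry_out(motion=[[[-0.15,0,-0.02],[0,0,0]],[[-0.25,0,-0.02],[0,0,0]],[[-0.25,0,-0.02],[0,0,0]]])

```text
time: 30.48
ee_pos: [0.5347, 0.0752, 0.2393]
ee_rot: [[-0.999, 0.044, -0.003], [0.044, 0.999, 0.0], [0.003, 0.0, -1.0]]
force: [-6.2, -1.6, 7.2]
finger_gap: 0.0232
gripper_force: 60.3
```

Request:
carry_out(motion=[[[-0.1,0,-0.03],[0,0,0]],[[-0.2,0,-0.03],[0,0,0]],[[-0.27,0,-0.03],[0,0,0]],[[-0.27,0,-0.03],[0,0,0]]])

```text
time: 30.98
ee_pos: [0.5357, 0.0752, 0.2394]
ee_rot: [[-0.999, 0.043, -0.007], [0.043, 0.999, 0.0], [0.007, 0.0, -1.0]]
force: [-9.7, -1.2, 8.4]
finger_gap: 0.0229
gripper_force: 60.3
```

Request:
carry_out(motion=[[[-0.03,0,-0.01],[0,0,0]],[[-0.03,0,-0.01],[0,0,0]],[[-0.03,0,-0.01],[0,0,0]],[[-0.03,0,-0.01],[0,0,0]],[[-0.03,0,-0.01],[0,0,0]]])

```text
time: 31.6
ee_pos: [0.5358, 0.0751, 0.2393]
ee_rot: [[-0.999, 0.043, -0.007], [0.043, 0.999, 0.0], [0.007, 0.0, -1.0]]
force: [-9.9, -0.0, 8.3]
finger_gap: 0.0232
gripper_force: 60.3
```

Pressed home. Ease off, release and retreat upwards.

Request:
carry_out(motion=[[[0.15,0,0],[0,0,0]],[[0.35,0,0],[0,0,0]],[[0.42,0,0],[0,0,0]],[[0.42,0,0],[0,0,0]]])

```text
time: 32.1
ee_pos: [0.5352, 0.0752, 0.2393]
ee_rot: [[-0.999, 0.044, 0.0], [0.044, 0.999, 0.0], [-0.0, 0.0, -1.0]]
force: [-2.9, -0.6, 6.7]
finger_gap: 0.0232
gripper_force: 60.0
```

Request:
carry_out(motion=[[[0,0,0],[0,0,0]],[[0,0,0],[0,0,0]],[[0,0,0],[0,0,0]],[[0,0,0],[0,0,0]]], grip=-0.4)

```text
time: 32.6
ee_pos: [0.5353, 0.0751, 0.2387]
ee_rot: [[-0.999, 0.044, -0.0], [0.044, 0.999, 0.0], [0.0, 0.0, -1.0]]
force: [0.3, 0.7, 0.4]
finger_gap: 0.0596
gripper_force: 0.0
```

Request:
carry_out(motion=[[[0,0,-2],[0,0,0]],[[0,0,-5],[0,0,0]],[[0,0,-8],[0,0,0]],[[5,0,-10],[0,0,0]],[[10,0,-10],[0,0,0]],[[15,0,-10],[0,0,0]],[[15,0,-10],[0,0,0]],[[15,0,-10],[0,0,0]]])

```text
time: 33.6
ee_pos: [0.386, 0.0816, 0.3392]
ee_rot: [[-0.999, 0.044, 0.002], [0.044, 0.999, 0.0], [-0.002, 0.0, -1.0]]
force: [-0.2, -0.0, -0.0]
finger_gap: 0.0599
gripper_force: 0.0
```

Run:
```python
from h import *;from station import bot
c=bot.capture("side");P=cloud(c);m=((orange(c)>0)&(c["z_map"]>0)).astype(np.uint8)
k,lab,st,cen=cv2.connectedComponentsWithStats(m)
for i in range(1,k):
    if st[i,4]>40: q=P[lab==i];print(cen[i].round(),st[i,4],q.min(0).round(3),q.max(0).round(3))
cv2.imwrite("pics/s7.png",cv2.resize(c["color"][130:340,220:470],(700,588)))
```

```text
[188. 187.] 82 [ 0.308  0.341 -0.003] [0.402 0.656 0.19 ]
[312. 196.] 498 [0.519 0.057 0.224] [0.606 0.085 0.263]
[424. 271.] 203 [ 0.686 -0.237  0.012] [ 0.843 -0.111  0.177]
```

View pics/s7.png

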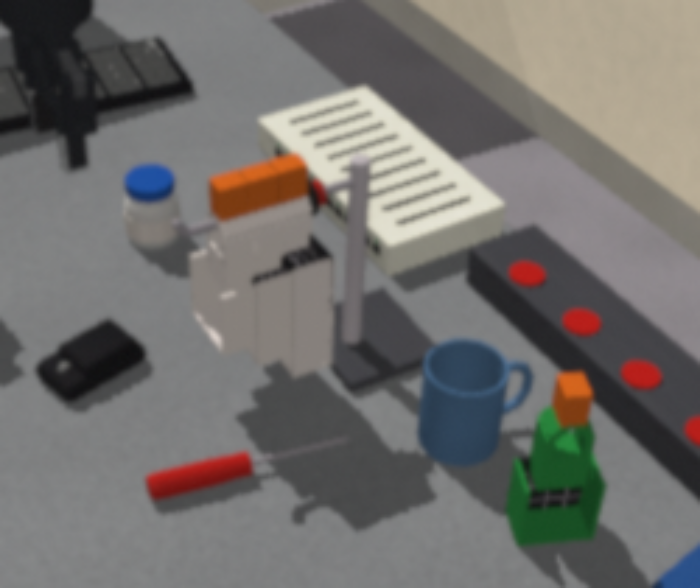

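All three trays hang nested, with their blocks in one row at (258,185). The bystanders in view are undisturbed and the robot is clear. After a short settling pause I hand in.

Request:
carry_out(motion=[[[0,0,0],[0,0,0]],[[0,0,0],[0,0,0]],[[0,0,0],[0,0,0]],[[0,0,0],[0,0,0]],[[0,0,0],[0,0,0]],[[0,0,0],[0,0,0]],[[0,0,0],[0,0,0]],[[0,0,0],[0,0,0]]])

```text
time: 34.65
ee_pos: [0.3854, 0.0816, 0.339]
ee_rot: [[-0.999, 0.044, 0.0], [0.044, 0.999, -0.0], [-0.0, -0.0, -1.0]]
force: [-0.0, -0.1, 0.5]
finger_gap: 0.0599
gripper_force: 0.0
```

```bash
python3 -c "
from station import bot
print(bot.job_done())"
```

```text
the job is handed in; nothing more can be done
None
```

I hung the large, medium and small trays nested on the hook's arm, pressed each home at about 8 N (estimated from a wrist force peak of about 10 N), released them, and handed the job in at about 35 s; no verdict came back.

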